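# Refit the gas filter cover and tighten its torque-limiting knob until it clicks

## Robot

A 6-joint arm with a two-finger parallel gripper is mounted at the origin on the work surface. World frame = base frame: x ahead of the robot, y to its left, z up, the work surface at z = 0. Lengths are in m, angles in rad, forces in N, time in s.
With the tool pointing down it reaches from about 0.3 to 0.775 m from the base axis. Payload 14.6 kg.
Tool frame: the origin (TCP) lies between the finger pads; the fingertips stand 14 mm ahead of it and the grasp point (between the pads) lies 5 mm behind it; z points along the fingers, y is the line along which they close (so a half turn about z gives the same grasp; the last joint's range is limited). The gripper opens to 94 mm and grips with 3 to 60 N. Pads are 16 mm wide; open, the fingers measure 119 mm over their backs; the gripper's body (75 mm by 177 mm) begins 78 mm behind the grasp point.
Start: joints at [-1.409, 0.3, 1.521, -0, 1.321, -0.067], TCP at [0.125, -0.536, 0.219] pointing down, gripper open.
Joint ranges: [-3.03, 3.03], [-0.79, 2.21], [0.23, 2.52], [-1.04, 4.18], [0, 3.07], [-2.55, 2.55]. Speed limits (rad/s): [2.22, 2.22, 2.57, 3.14, 3.14, 3.14].

## Interface

Orientations are given as a rotation vector (axis times angle).
In Python, from station import r gives the robot as it stands.
- The arm moves only by the tool apply_moves, never from a script. Its argument "deltas" is a list of rows, each an object with "fingers": the opening, from 0 (shut) to 1 (fully open); "offset": the shift along the tool's x, y, z in cm, a list of three; "angular": the turn, a rotation vector about the tool's x, y, z in rad, a list of three. In form: [{"fingers": fingers, "offset": [dx, dy, dz], "angular": [wx, wy, wz]}, ...]. A call has 1 to 5 rows; each row shifts and turns the commanded pose from where the row before left it, along the tool's axes as they then stand; what a row does not reach is not made up. A row lasts 1/8 s, in which the tool goes at most 62.5 mm and 10.7 degrees, less where a joint would pass 70% of its speed; a pose out of reach is approached as far as the arm can. A call is refused whole if a number of a shift passes 6.25 or a number of a turn 0.188, either way. A call with a gripper value outside its range is refused whole. The fingers move at their own pace and stop on an object; "squeeze" is the grip in N (left out, the last holds). Time passes only in rows, so rows that do not move let the fingers close. It gives the time, the measured TCP pose, the force, the opening and the grip force at its end, in the units of the state.
- r.get_obs(): the state, without advancing time (a new reading comes with each control period).
- r.camera(name): name is "side" or "top"; returns the picture (480x640x3 uint8, red, green, blue); there is no depth.
- r.camera_params(name): a dict with "fovy" (degrees; the focal length in pixels is half the picture's height over the tangent of half this angle, whatever the lens; pixels are square), "cx", "cy" (the principal point, pixels), "dist" ([k1, k2, p1, p2, k3] as OpenCV has them; the pictures are not rectified), "camera_from_world" (4x4, takes a point from world to camera coordinates). Camera axes: x right, y down, z forward; pixel columns grow to the right and rows downward; lengths in m; the calibration is good to about 2 mm. A picture is of the moment at which its call begins. camera_params takes no time and is no camera call.
- r.sign_off(): hands the job in; it is judged then, once.
The state is a dict: "time": time; "qpos": joint angles; "dq": joint speeds; "joint_torque": joint torques, N m; "eef_pos": TCP position; "ee_rot": TCP orientation; "force": force on the tool from outside, world axes, zero at the start; "torque": the same for the moment, N m; "opening": opening from 0.0 (shut) to 1.0 (fully open); "grip_force": force on a finger pad.
Only numpy, scipy, OpenCV 4.12 (cv2) and the standard library are available. Lean on these libraries where they do the work, as an engineer would, in place of code of your own. Each camera call takes 0.05 s, during which the arm holds its last target. There are 200 camera calls.

## Task

Refit the loose metal cover on the white gas filter box: hook the tongue on its far edge under the box's retaining lip, then rotate the cover down until it lies flat in its seat. Then turn the lever knob clockwise as seen from above until its dog lies across the cover's front edge and the clutch slips past its first click (about 40 degrees of slip is plenty), and let go of everything. Leave the other loose things on the bench where they are.

Things in the scene. Friction and masses are not known exactly. Their poses are not given: they have to be found in the camera images.
- cover: Sizes in mm. Loose aluminium cover plate, 150-400 g, 135 long (x) x 120 wide (y), starts flat. Origin: centre of the underside, z up. Panel 6 thick from x=-67.5 to 53.5; thinner tongue 4 thick (z 0-4), 90 wide, from x=53.5 to 67.5. Handle: upright blade at the centre, 8 thick (x) x 46 wide (y), z 6 to 40; grip it across its thickness (fingers close along x).
- tongue (a point): Middle of the tongue's outer edge, at the underside of the cover: (67.5, 0, 0) in the cover's frame; same axes as the cover.
- housing: Sizes in mm. Fixed white gas filter box, 255 long (x -140 to 115) x 170 wide (y) x 46 high. Origin: on the bench under its middle line; -x is its front (knob side, towards the robot), +x its back (lip side), z up. On top a seat frame, seat at z=54, around a pleated filter. Side rims inside at y=+-63, top z=61. Two front curb pieces inside at x=-58, top z=61, y 32 to 66.
- lip (a point): Middle of the front lower edge of the aluminium retaining lip at the back of the box: (70, 0, 63) in the box's frame, 9 mm above the seat. The lip is 100 wide, x 70 to 96, top z=69; a stop wall stands under it at x=82. The fitted cover has its tongue under the lip, with about 5 mm free play in x and 6 mm in y.
- seat (a point): Where the cover's origin belongs when fitted: (12, 0, 54) in the box's frame, at the middle of the free play; the box's axes.
- knob_axis (a point): Point on the knob's vertical axis at mid-height of its lever: (-105, 0, 81) in the box's frame; the box's axes. The knob is a black hub of 36 diameter, z 73 to 90, with one radial lever.
- lever_tip (a point): Centre of the lever's round end (16 diameter), 56 from the knob axis, mid-height. Lever: 12 wide, z 74-88, nothing else as high within 60 mm beside it; closed fingertips can push it sideways. It points 106 degrees clockwise of the box's +x with both joints 0; as seen from the robot it starts at the right or front of the knob and swings clockwise past the robot side to the left.
- screw (a joint): Angle (rad) of the knob's screw and steel dog, clockwise from above; starts at 0 to 0.5, stop at 1.90; needs 0.06 N m, stays where left. Driven by the lever. Dog: 62 long from the axis, 13 wide, z 63-70, with a foot under its end (underside z=61.5; cover top z=60). It points 109 degrees anticlockwise of the box's +x at 0, along +x over the cover's front edge at 1.90.
- cap (a joint): Slip (rad) of the lever cap relative to the screw, clockwise; 0 until the screw meets its stop. Then the clutch slips at about 0.25 N m, +-0.05 N m with each click, which come every 0.63 rad, the first at 0.31; further slipping does no harm. Lever turn = screw + cap.
- amber_bottle: Amber bottle, 60 diameter, 130 high, standing; origin at the underside; a bystander: leave it where it is
- screwdriver: Screwdriver, 170 long, lying; origin mid-length below it; a bystander: leave it where it is
- septa_box: Small cardboard box 70 x 50 x 35; origin at the underside; a bystander: leave it where it is
- fitting: Brass pipe fitting standing on end, 22 diameter, 44 high; origin at the underside; a bystander: leave it where it is
- jar: Lidded glass jar, 56 diameter, 70 high; origin at the underside; a bystander: leave it where it is
- wrench: Steel wrench, 150 long, lying; origin mid-length below it; a bystander: leave it where it is
Things that resemble listed ones, but are neither listed nor needed, are in the scene too. What is meant by the cover is not green, and is the smaller of those in its own colour.

How it is judged:
By the outcome, as a careful person would: the job done as asked, in the order asked, and still so for the second after the job is handed in, with the robot touching nothing.
It also fails if it takes over 62 s, if anything falls off the work surface, if the arm or the gripper's body presses on something with over 40 N, if the wrist force passes 120 N, or if a joint passes its speed limit or range.

## Working session

There is one attempt and no reset: what is moved stays moved. The work goes in short steps, Python scripts to look and compute and a tool call to move; the robot and the scene stay as the last step left them, time stands still between calls to the robot, and variables do not carry over. Pictures are saved under pics/ and viewed, at most 10 in all, crops included, and the job is handed in when it is done.

Besides the shell and the picture viewer there is one more tool, called after ">>>" by a JSON object that holds its "fn" and its "kwargs", one argument or row to a line. apply_moves: Moves the arm, as the interface text tells. Its arguments: {"type":"object","properties":{"deltas":{"type":"array","items":{"type":"object","properties":{"fingers":{"type":"number"},"offset":{"type":"array","items":{"type":"number"}},"angular":{"type":"array","items":{"type":"number"}}}}},"squeeze":{"type":"number"}},"required":["deltas"]}

```bash
mkdir -p pics; ls; python3 - <<'E'
from station import r
import cv2
o=r.get_obs(); print(o)
for n in("top","side"):
    cv2.imwrite(f"pics/{n}0.png",r.camera(n)[:,:,::-1]); print(n,r.camera_params(n))
E
```

```text
pics
{'time': 0.0, 'qpos': array([-1.40859601e+00,  3.00484054e-01,  1.52159324e+00,  2.16317762e-05,
        1.32067068e+00, -6.65939375e-02]), 'dq': array([-0.00175051, -0.00110914,  0.00094582, -0.00010079,  0.00055095,
       -0.00032741]), 'joint_torque': array([-1.50225183e-03, -5.31809664e+01, -3.52739096e+01,  7.07448344e-02,
        2.45594530e-02, -6.55714962e-05]), 'eef_pos': array([ 0.12470799, -0.53542459,  0.21887407]), 'ee_rot': array([-3.11991203e+00, -3.58465606e-01,  5.38197425e-05]), 'force': array([ 0.14854591, -0.02329849, -0.60696787]), 'torque': array([-0.02544643,  0.01076041, -0.00421971]), 'grip_force': 0.0, 'opening': 1.000843411211532}
top {'fovy': 46.395078376892684, 'cx': 331.2950704880148, 'cy': 240.87657626893903, 'dist': array([-0.14807083,  0.        ,  0.        ,  0.        ,  0.        ]), 'camera_from_world': array([[ 0.01229776, -0.99964919,  0.02345763, -0.02930146],
       [-0.99221217, -0.01510758, -0.12363966,  0.54377058],
       [ 0.12395067, -0.02175446, -0.99204989,  1.29604553],
       [ 0.        ,  0.        ,  0.        ,  1.        ]])}
side {'fovy': 56.340006229496375, 'cx': 327.8196982272018, 'cy': 242.81918372185876, 'dist': array([0.00710716, 0.        , 0.        , 0.        , 0.        ]), 'camera_from_world': array([[-0.99898019, -0.0428735 ,  0.01415796,  0.51876221],
       [-0.03833933,  0.63987494, -0.76752209,  0.10630631],
       [ 0.02384703, -0.76728217, -0.64086612,  0.94294111],
       [ 0.        ,  0.        ,  0.        ,  1.        ]])}
```

View pics/top0.png

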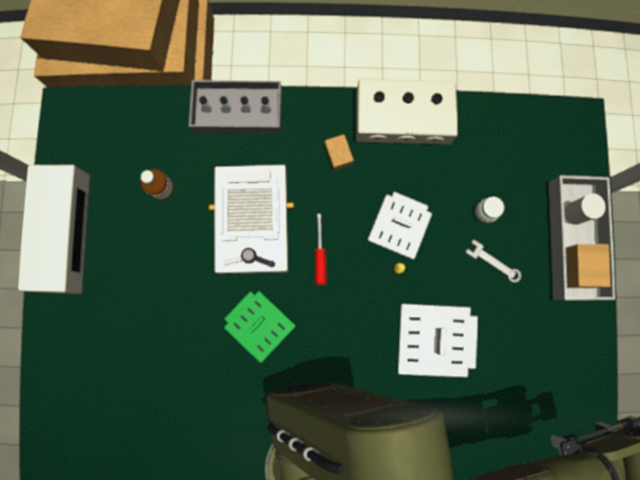

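View pics/side0.png

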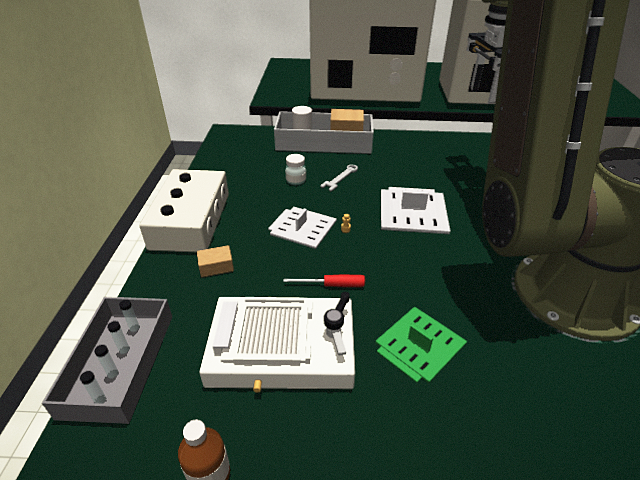

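The top view shows two white plates, at (400,225) and (438,340), and a green one at (260,326). The cover should be the white plate at (400,225): it isn't green and it looks smaller. The box is at (250,219) with its knob at (249,256). I'll measure the plates and check with an enlarged crop.

```bash
cat > h.py <<'E'
import numpy as np, cv2
from station import r
def K(n):
    p=r.camera_params(n); f=240/np.tan(np.radians(p['fovy'])/2)
    return np.array([[f,0,p['cx']],[0,f,p['cy']],[0,0,1]]),p['dist'],p['camera_from_world']
def plane(n,uv,z):
    k,d,T=K(n); uv=np.asarray(uv,float).reshape(-1,1,2)
    q=cv2.undistortPoints(uv,k,d).reshape(-1,2); q=np.c_[q,np.ones(len(q))]@T[:3,:3]
    c=-T[:3,:3].T@T[:3,3]; return c+q*((z-c[2])/q[:,2])[:,None]
def proj(n,P):
    k,d,T=K(n); return cv2.projectPoints(np.asarray(P,float).reshape(-1,1,3),cv2.Rodrigues(T[:3,:3])[0],T[:3,3],k,d)[0].reshape(-1,2)
def white(im,box,t=150):
    m=np.zeros(im.shape[:2],np.uint8); x0,y0,x1,y1=box
    s=im[y0:y1,x0:x1].astype(int); m[y0:y1,x0:x1]=((s.min(2)>t))*255
    m=cv2.morphologyEx(m,cv2.MORPH_CLOSE,np.ones((5,5)))
    return max(cv2.findContours(m,0,2)[0],key=cv2.contourArea)
E
python3 - <<'E'
from h import *
im=cv2.imread("pics/top0.png")
for nm,b,z in(("A",(355,180,445,270),.006),("B",(390,295,490,385),.006),("box",(200,155,300,285),.046)):
    c=white(im,b,120).reshape(-1,2); P=plane("top",c,z)[:,:2].astype(np.float32)
    rc=cv2.minAreaRect(P); print(nm,np.round(rc[0],4),np.round(rc[1],4),rc[2],"area",cv2.contourArea(P),'\n',np.round(cv2.approxPolyDP(P[:,None],.006,True)[:,0],3).tolist())
a=cv2.resize(im[180:270,355:475],(800,600),interpolation=cv2.INTER_CUBIC)
b=cv2.resize(im[155:285,170:343],None,fx=4.6,fy=4.6,interpolation=cv2.INTER_CUBIC)
cv2.imwrite("pics/cA.png",a);cv2.imwrite("pics/cB.png",b)
E
```

```text
A [ 0.5927 -0.192 ] [0.1237 0.1382] 68.14435577392578 area 0.016129239360665792 
 [[0.6710000038146973, -0.17599999904632568], [0.6610000133514404, -0.15299999713897705], [0.5540000200271606, -0.1120000034570694], [0.5090000033378601, -0.22200000286102295], [0.6209999918937683, -0.2669999897480011], [0.6430000066757202, -0.2529999911785126]]
B [ 0.3101 -0.2828] [0.19   0.1694] 87.41832733154297 area 0.030487834037704498 
 [[0.3970000147819519, -0.19499999284744263], [0.23499999940395355, -0.1860000044107437], [0.2240000069141388, -0.3540000021457672], [0.2409999966621399, -0.3540000021457672], [0.2460000067949295, -0.37299999594688416], [0.367000013589859, -0.3790000081062317], [0.3709999918937683, -0.3619999885559082], [0.3880000114440918, -0.3619999885559082]]
box [0.595  0.1715] [0.2563 0.1715] 2.3689122200012207 area 0.04267789967664859 
 [[0.7239999771118164, 0.09399999678134918], [0.7170000076293945, 0.25999999046325684], [0.4650000035762787, 0.24799999594688416], [0.47200000286102295, 0.08299999684095383]]
```

View pics/cA.png

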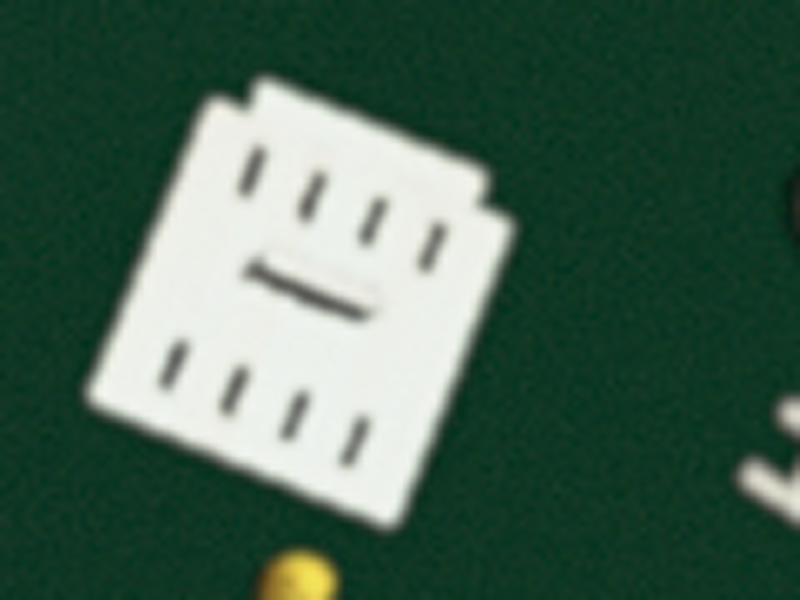

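View pics/cB.png

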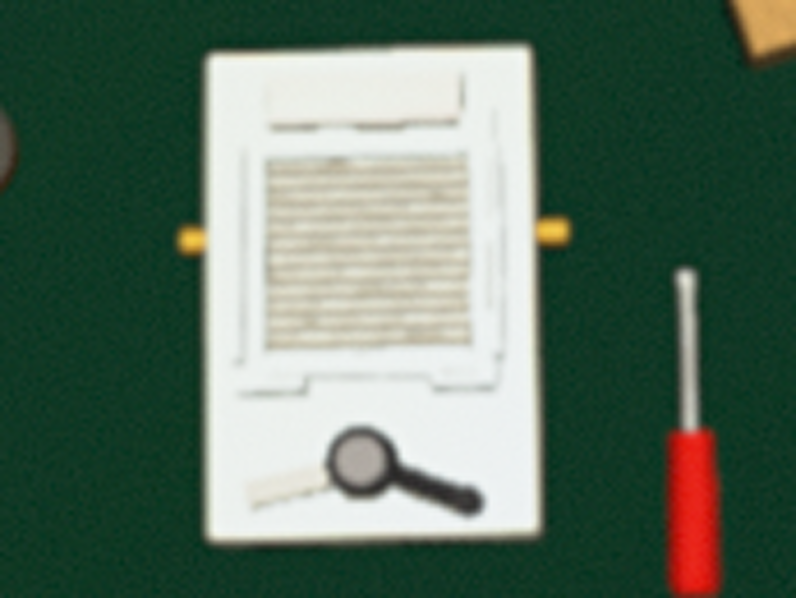

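Plate A measures 124×138 mm and plate B 169×190 mm, so the cover is A, the smaller white plate at (400,225). The crop shows its blade and its tongue, which points up and right in the image. The second crop shows the box with the lip at the top. The lever points right and towards the front, and the dog points left.

```bash
cat >> h.py <<'E'
from scipy.spatial.transform import Rotation as Ro
def Rtool(yaw,pitch=0):  # tool y along heading yaw; pitch>0: tongue end down
    c,s=np.cos(yaw),np.sin(yaw); x=np.array([c,s,0]);y=np.array([-s,c,0])
    M=np.c_[y,x,[0,0,-1.]]
    return Ro.from_matrix(M)*Ro.from_rotvec([pitch,0,0])
def plan(p1,R1,p0=None,R0=None,n=None,v=.058):
    o=r.get_obs()
    if p0 is None: p0,R0=o['eef_pos'],Ro.from_rotvec(o['ee_rot'])
    w=(R0.inv()*R1).as_rotvec(); d=np.asarray(p1)-p0
    n=n or int(max(np.ceil(np.linalg.norm(d)/v),np.ceil(np.linalg.norm(w)/.175),1))
    R=R0
    for i in range(n):
        print('  off',np.round(R.inv().apply(d/n)*100,2).tolist(),'ang',np.round(w/n,4).tolist()); R=R*Ro.from_rotvec(w/n)
    print('  --'); return np.asarray(p1),R1
E
python3 - <<'E'
from h import *
im=cv2.imread("pics/side0.png")
c=white(im,(190,285,365,395),90); print('side hull',cv2.approxPolyDP(cv2.convexHull(c),3,True)[:,0].tolist())
yaw=np.radians(2.45); R=np.array([[np.cos(yaw),-np.sin(yaw)],[np.sin(yaw),np.cos(yaw)]])
O=np.array([.595,.1715])+R@[.0125,0]; print('O',O)
def W(x,y,z): return [*(O+R@[x/1e3,y/1e3]),z/1e3]
print('pred side',np.round(proj("side",[W(-140,85,0),W(115,85,0),W(-140,-85,46),W(115,-85,46),W(115,85,46)]),1).tolist())
print('lip top/bot edge ends (top view)',np.round(proj("top",[W(70,50,69),W(70,-50,69),W(96,50,69),W(96,-50,69)]),1).tolist(),'knob',proj("top",[W(-105,0,90)]),proj("side",[W(-105,0,90)]))
for nm,px in(("top",(249.3,182.2)),): print(plane(nm,px,.069))
for nm,b,z in(("top",(390,255,410,280),.044),):
    print('fitting',plane("top",[(400,266)],.044))
# cover in side view
c=white(im,(265,200,340,250),130); print('cover side hull',cv2.approxPolyDP(cv2.convexHull(c),2,True)[:,0].tolist())
a=np.radians(-21.9);Q=np.array([[np.cos(a),-np.sin(a)],[np.sin(a),np.cos(a)]]);C=np.array([.5927,-.192])
cv=[[*(C+Q@p),z] for p,z in(([.0535,.06],.006),([-.0675,.06],.006),([-.0675,-.06],.006),([.0535,-.06],.006),([0,.023],.04),([0,-.023],.04))]
print('pred',np.round(proj("side",cv),1).tolist(), 'top handle',np.round(proj("top",cv[4:]),1).tolist())
p,R1=plan([.593,-.192,.13],Rtool(a)); plan([.593,-.192,.025],Rtool(a),p,R1)
E
```

```text
side hull [[351, 300], [352, 387], [203, 385], [199, 371], [219, 297]]
O [0.60748857 0.17203434]
pred side [[354.0, 389.6], [203.4, 388.4], [351.3, 297.3], [218.4, 296.0], [198.8, 372.6]]
lip top/bot edge ends (top view) [[227.3, 182.0], [269.8, 180.8], [227.3, 171.3], [269.6, 170.0]] knob [[248.15454916 254.7444343 ]] [[334.10647891 315.80867459]]
[[0.67555232 0.17306153 0.069     ]]
fitting [[ 0.48568253 -0.18429504  0.044     ]]
cover side hull [[269, 227], [285, 209], [293, 207], [335, 218], [316, 246], [273, 234]]
pred [[270.1, 232.9], [315.6, 246.9], [336.3, 218.8], [293.4, 206.7], [296.6, 218.9], [305.3, 208.7]] top handle [[394.0, 217.8], [411.7, 225.2]]
  off [4.85, -2.07, 0.81] ang [-0.0001, -0.0001, -0.0873]
  off [5.02, -1.64, 0.81] ang [-0.0001, -0.0001, -0.0873]
  off [5.14, -1.2, 0.81] ang [-0.0001, -0.0001, -0.0873]
  off [5.23, -0.75, 0.81] ang [-0.0001, -0.0001, -0.0873]
  off [5.27, -0.29, 0.81] ang [-0.0001, -0.0001, -0.0873]
  off [5.28, 0.17, 0.81] ang [-0.0001, -0.0001, -0.0873]
  off [5.24, 0.63, 0.81] ang [-0.0001, -0.0001, -0.0873]
  off [5.17, 1.08, 0.81] ang [-0.0001, -0.0001, -0.0873]
  off [5.05, 1.53, 0.81] ang [-0.0001, -0.0001, -0.0873]
  off [4.9, 1.96, 0.81] ang [-0.0001, -0.0001, -0.0873]
  off [4.71, 2.38, 0.81] ang [-0.0001, -0.0001, -0.0873]
  --
  off [0.0, 0.0, 5.25] ang [0.0, 0.0, 0.0]
  off [0.0, 0.0, 5.25] ang [0.0, 0.0, 0.0]
  --
```

>>> {"fn": "apply_moves", "kwargs": {
  "deltas": [
    {"fingers": 0.5, "offset": [4.85, -2.07, 0.81], "angular": [0, 0, -0.0873]},
    {"fingers": 0.5, "offset": [5.02, -1.64, 0.81], "angular": [0, 0, -0.0873]},
    {"fingers": 0.5, "offset": [5.14, -1.2, 0.81], "angular": [0, 0, -0.0873]},
    {"fingers": 0.5, "offset": [5.23, -0.75, 0.81], "angular": [0, 0, -0.0873]},
    {"fingers": 0.5, "offset": [5.27, -0.29, 0.81], "angular": [0, 0, -0.0873]}
  ],
  "squeeze": 40
}}

```text
time: 0.72
eef_pos: [0.3388, -0.3783, 0.1786]
ee_rot: [-2.968, -1.03, 0.0]
force: [1.1, -0.4, 0.5]
opening: 0.518
grip_force: 0.0
```

>>> {"fn": "apply_moves", "kwargs": {
  "deltas": [
    {"fingers": 0.5, "offset": [5.28, 0.17, 0.81], "angular": [0, 0, -0.0873]},
    {"fingers": 0.5, "offset": [5.24, 0.63, 0.81], "angular": [0, 0, -0.0873]},
    {"fingers": 0.5, "offset": [5.17, 1.08, 0.81], "angular": [0, 0, -0.0873]},
    {"fingers": 0.5, "offset": [5.05, 1.53, 0.81], "angular": [0, 0, -0.0873]},
    {"fingers": 0.5, "offset": [4.9, 1.96, 0.81], "angular": [0, 0, -0.0873]}
  ]
}}

```text
time: 1.35
eef_pos: [0.5515, -0.2221, 0.1379]
ee_rot: [-2.674, -1.648, 0.0]
force: [-0.3, -1.2, 0.0]
opening: 0.501
grip_force: 0.0
```

>>> {"fn": "apply_moves", "kwargs": {
  "deltas": [
    {"fingers": 0.5, "offset": [4.71, 2.38, 0.81], "angular": [0, 0, -0.0873]},
    {"fingers": 0.5, "offset": [0, 0, 2], "angular": [0, 0, 0]},
    {"fingers": 0.5, "offset": [0, 0, 0], "angular": [0, 0, 0]}
  ]
}}

```text
time: 1.72
eef_pos: [0.5921, -0.1915, 0.1085]
ee_rot: [-2.6, -1.759, 0.003]
force: [0.3, -0.5, -0.4]
opening: 0.501
grip_force: 0.0
```

>>> {"fn": "apply_moves", "kwargs": {
  "deltas": [
    {"fingers": 0.5, "offset": [0, 0, 5], "angular": [0, 0, 0]},
    {"fingers": 0.5, "offset": [0, 0, 3.3], "angular": [0, 0, 0]},
    {"fingers": 0.5, "offset": [0, 0, 0], "angular": [0, 0, 0]}
  ]
}}

```text
time: 2.1
eef_pos: [0.5916, -0.1923, 0.026]
ee_rot: [-2.601, -1.757, 0.003]
force: [0.5, -0.3, 0.9]
opening: 0.501
grip_force: 0.0
```

>>> {"fn": "apply_moves", "kwargs": {
  "deltas": [
    {"fingers": 0, "offset": [0, 0, 0], "angular": [0, 0, 0]},
    {"fingers": 0, "offset": [0, 0, 0], "angular": [0, 0, 0]},
    {"fingers": 0, "offset": [0, 0, 0], "angular": [0, 0, 0]},
    {"fingers": 0, "offset": [0, 0, 0], "angular": [0, 0, 0]},
    {"fingers": 0, "offset": [0, 0, 0], "angular": [0, 0, 0]}
  ]
}}

```text
time: 2.72
eef_pos: [0.593, -0.1922, 0.0277]
ee_rot: [2.602, 1.76, 0.0]
force: [-1.1, 0.6, 3.4]
opening: 0.084
grip_force: 40.0
```

>>> {"fn": "apply_moves", "kwargs": {
  "deltas": [
    {"fingers": 0, "offset": [0, 0, -2], "angular": [0, 0, 0]},
    {"fingers": 0, "offset": [0, 0, -4], "angular": [0, 0, 0]},
    {"fingers": 0, "offset": [0, 0, -5], "angular": [0, 0, 0]},
    {"fingers": 0, "offset": [0, 0, -4], "angular": [0, 0, 0]},
    {"fingers": 0, "offset": [0, 0, 0], "angular": [0, 0, 0]}
  ]
}}

```text
time: 3.35
eef_pos: [0.5939, -0.1925, 0.1816]
ee_rot: [2.598, 1.757, 0.006]
force: [-0.2, -0.2, -3.0]
opening: 0.083
grip_force: 40.0
```

```bash
cat >> h.py <<'E'
YAW=np.radians(2.45); O=np.array([.607,.172]); H=.0275
def W(x,y,z):
    c,s=np.cos(YAW),np.sin(YAW); return np.array([O[0]+(c*x-s*y)/1e3,O[1]+(s*x+c*y)/1e3,z/1e3])
def tcp(tongue,pitch,dy=0):  # TCP for tongue point (box mm) at pitch rad
    R=Rtool(YAW,pitch); v=np.array([-67.5,dy,0])/1e3
    # cover axes: x=tool y, y=tool x, z=-tool z
    return W(*tongue)+R.apply([v[1],v[0],-H]),R
E
python3 - <<'E'
from h import *
p,R=plan(tcp((55,0,140),.0)[0],Rtool(YAW,0)); 
plan(*tcp((55,0,85),.14),p,R)
print(p)
E
```

```text
off [4.83, -1.93, 0.19] ang [0.0009, 0.0002, -0.0606]
  off [4.94, -1.63, 0.19] ang [0.0009, 0.0002, -0.0606]
  off [5.03, -1.33, 0.19] ang [0.0009, 0.0002, -0.0606]
  off [5.1, -1.02, 0.2] ang [0.0009, 0.0002, -0.0606]
  off [5.15, -0.71, 0.2] ang [0.0009, 0.0002, -0.0606]
  off [5.18, -0.4, 0.2] ang [0.0009, 0.0002, -0.0606]
  off [5.2, -0.08, 0.2] ang [0.0009, 0.0002, -0.0606]
  --
  off [0.0, 0.45, 4.58] ang [0.14, 0.0, 0.0]
  --
[0.59451143 0.17146566 0.1675    ]
```

>>> {"fn": "apply_moves", "kwargs": {
  "deltas": [
    {"fingers": 0, "offset": [4.83, -1.93, 0.19], "angular": [0.001, 0, -0.0606]},
    {"fingers": 0, "offset": [4.94, -1.63, 0.19], "angular": [0.001, 0, -0.0606]},
    {"fingers": 0, "offset": [5.03, -1.33, 0.19], "angular": [0.001, 0, -0.0606]},
    {"fingers": 0, "offset": [5.1, -1.02, 0.2], "angular": [0.001, 0, -0.0606]},
    {"fingers": 0, "offset": [5.15, -0.71, 0.2], "angular": [0.001, 0, -0.0606]}
  ]
}}

```text
time: 3.98
eef_pos: [0.5925, 0.0696, 0.1666]
ee_rot: [-2.301, -2.131, 0.007]
force: [1.7, -0.7, -2.1]
opening: 0.082
grip_force: 40.0
```

>>> {"fn": "apply_moves", "kwargs": {
  "deltas": [
    {"fingers": 0, "offset": [5.18, -0.4, 0.2], "angular": [0.001, 0, -0.0606]},
    {"fingers": 0, "offset": [5.2, -0.08, 0.2], "angular": [0.001, 0, -0.0606]},
    {"fingers": 0, "offset": [0, 0.23, 2.3], "angular": [0.07, 0, 0]},
    {"fingers": 0, "offset": [0, 0.06, 2.3], "angular": [0.07, 0, 0]},
    {"fingers": 0, "offset": [0, 0, 0], "angular": [0, 0, 0]}
  ]
}}

```text
time: 4.6
eef_pos: [0.5936, 0.1717, 0.1148]
ee_rot: [-2.098, -2.189, 0.166]
force: [0.5, 0.5, -3.5]
opening: 0.081
grip_force: 40.0
```

```bash
python3 - <<'E'
from h import *
o=r.get_obs();print(o['eef_pos'],o['force'],o['qpos']); R=Ro.from_rotvec(o['ee_rot']); print((Rtool(YAW,.14).inv()*R).as_rotvec())
t=o['eef_pos']+R.apply([0,.0675,H]); print('tongue',t,'goal',W(55,0,85))
a=r.camera("top");b=r.camera("side")
cv2.imwrite("pics/t1.png",a[:,:,::-1]);cv2.imwrite("pics/s1.png",b[:,:,::-1])
A=cv2.resize(a[150:290,190:310],(600,600*140//120)[:2],interpolation=cv2.INTER_CUBIC)[:,:,::-1]
A=cv2.resize(a[155:275,200:280],(400,600),interpolation=cv2.INTER_CUBIC);B=cv2.resize(b[230:400,190:370],(400,378),interpolation=cv2.INTER_CUBIC)
m=np.zeros((600,800,3),np.uint8);m[:,:400]=A;m[:378,400:]=B;cv2.imwrite("pics/m1.png",m[:,:,::-1])
E
```

```text
[0.59355333 0.17170297 0.11484975] [ 0.50513237  0.49096176 -3.54649891] [0.211515   0.63016142 1.29933572 0.02655127 1.36184964 0.1616772 ]
[0.01190185 0.00056214 0.0003396 ]
tongue [0.65605793 0.17437015 0.07745242] goal [0.66194972 0.17435111 0.085     ]
```

View pics/m1.png

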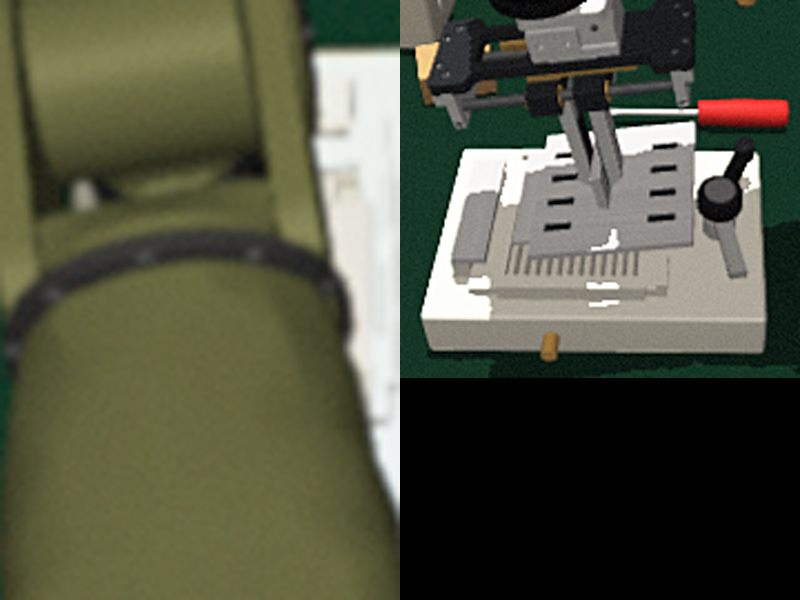

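The side view shows the tilted cover held above the box. The near edge of its panel runs from about (248,345) to (321,339), and the lip's near end is around (214–228, 348). The arm hides the box in the top view. I'll compare predicted and seen pixels in the side view.

```bash
python3 - <<'E'
from h import *
P=lambda *a: np.round((proj("side",[W(*q) for q in a])-[190,230])*2.222+[400,0],0).tolist()
print('lip top NF,NB,FF,FB',P((70,50,69),(96,50,69),(70,-50,69),(96,-50,69)))
print('box top corners near F/B, far F/B',P((-140,85,46),(115,85,46),(-140,-85,46),(115,-85,46)),'rim near',P((60,63,61),(-50,63,61)),'knob',P((-105,0,90)))
o=r.get_obs();R=Ro.from_rotvec(o['ee_rot'])
def C(x,y,z): return o['eef_pos']+R.apply(np.array([y,x,27.5-z])/1e3)
c=[C(*q) for q in((-67.5,60,6),(53.5,60,6),(-67.5,-60,6),(53.5,-60,6),(-67.5,60,0),(53.5,60,0),(67.5,45,4),(67.5,-45,4))]
print('cover front near,back near,front far,back far, bottoms, tongue',np.round((proj("side",c)-[190,230])*2.222+[400,0],0).tolist())
b=cv2.imread("pics/s1.png")
B=cv2.resize(b[280:380,195:345],(800,533),interpolation=cv2.INTER_CUBIC)
def D(pts,col):
    for u,v in (proj("side",pts)-[195,280]+.5)*5.333: cv2.circle(B,(int(u),int(v)),3,col,-1)
D(c,(0,0,255)); D([W(*q) for q in((70,50,69),(96,50,69),(70,-50,69),(96,-50,69),(70,50,63),(-140,85,46),(115,85,46),(115,85,0),(-50,63,61),(60,63,61),(-105,0,90))],(255,0,0))
cv2.imwrite("pics/m2.png",B)
E
```

```text
lip top NF,NB,FF,FB [[486.0, 259.0], [451.0, 258.0], [507.0, 159.0], [475.0, 159.0]]
box top corners near F/B, far F/B [[768.0, 320.0], [420.0, 317.0], [759.0, 150.0], [464.0, 147.0]] rim near [[498.0, 280.0], [647.0, 281.0]] knob [[721.0, 191.0]]
cover front near,back near,front far,back far, bottoms, tongue [[691.0, 240.0], [525.0, 254.0], [692.0, 120.0], [546.0, 134.0], [692.0, 245.0], [527.0, 259.0], [510.0, 240.0], [527.0, 151.0]]
```

View pics/m2.png

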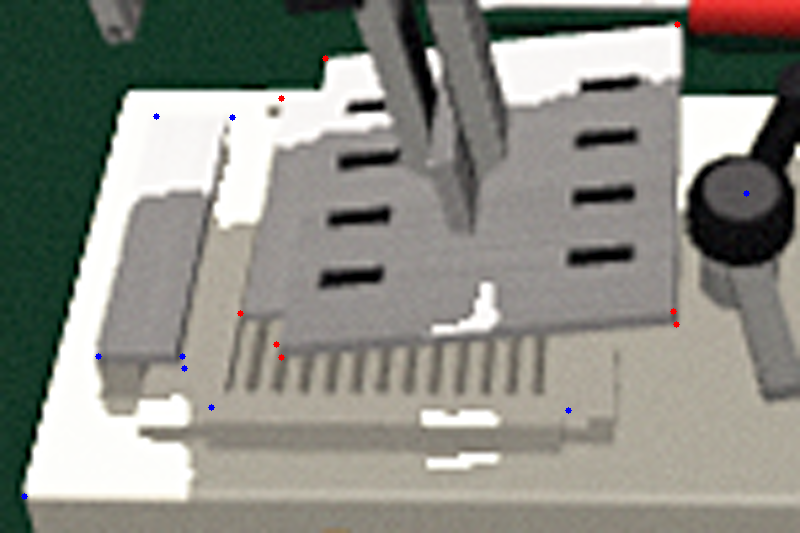

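The predicted points (blue for the box, red for the cover) sit within about 1–2 mm of the edges in the picture. The lip's near corners are at (98,357) and (181,358) in the crop, so I'll trust the model and insert.

```bash
python3 - <<'E'
from h import *
p,R=plan(*tcp((62,0,57),.15),n=2)
p,R=plan(*tcp((62,0,53),.15),p,R,n=4)
p,R=plan(*tcp((80,0,53),.15),p,R,n=4)
E
```

```text
off [-0.02, 0.76, 1.08] ang [0.002, -0.0007, -0.0001]
  off [-0.02, 0.76, 1.08] ang [0.002, -0.0007, -0.0001]
  --
  off [-0.0, 0.01, 0.1] ang [0.0, 0.0, 0.0]
  off [-0.0, 0.01, 0.1] ang [0.0, 0.0, 0.0]
  off [-0.0, 0.01, 0.1] ang [0.0, 0.0, 0.0]
  off [-0.0, 0.01, 0.1] ang [0.0, 0.0, 0.0]
  --
  off [0.0, 0.44, -0.07] ang [0.0, 0.0, 0.0]
  off [0.0, 0.44, -0.07] ang [0.0, 0.0, 0.0]
  off [0.0, 0.44, -0.07] ang [0.0, 0.0, 0.0]
  off [0.0, 0.44, -0.07] ang [0.0, 0.0, 0.0]
  --
```

>>> {"fn": "apply_moves", "kwargs": {
  "deltas": [
    {"fingers": 0, "offset": [0, 0.76, 1.08], "angular": [0, 0, 0]},
    {"fingers": 0, "offset": [0, 0.76, 1.08], "angular": [0, 0, 0]},
    {"fingers": 0, "offset": [0, 0, 0], "angular": [0, 0, 0]}
  ]
}}

```text
time: 5.08
eef_pos: [0.6063, 0.1724, 0.093]
ee_rot: [-2.099, -2.19, 0.162]
force: [-0.0, 0.1, -3.3]
opening: 0.085
grip_force: 40.0
```

>>> {"fn": "apply_moves", "kwargs": {
  "deltas": [
    {"fingers": 0, "offset": [0, 0.01, 0.1], "angular": [0, 0, 0]},
    {"fingers": 0, "offset": [0, 0, 0], "angular": [0, 0, 0]}
  ]
}}

```text
time: 5.32
eef_pos: [0.6065, 0.1726, 0.0936]
ee_rot: [-2.1, -2.191, 0.159]
force: [1.1, -0.7, -1.6]
opening: 0.084
grip_force: 40.0
```

>>> {"fn": "apply_moves", "kwargs": {
  "deltas": [
    {"fingers": 0, "offset": [0, 0.01, 0.1], "angular": [0, 0, 0]},
    {"fingers": 0, "offset": [0, 0, 0], "angular": [0, 0, 0]}
  ]
}}

```text
time: 5.58
eef_pos: [0.6064, 0.1726, 0.0924]
ee_rot: [-2.1, -2.191, 0.159]
force: [-0.8, -0.2, -2.9]
opening: 0.08
grip_force: 40.0
```

```bash
cat >> h.py <<'E'
def where():
    o=r.get_obs();R=Ro.from_rotvec(o['ee_rot']); t=o['eef_pos']+R.apply([0,.0675,H])
    c,s=np.cos(YAW),np.sin(YAW); d=(t[:2]-O)*1e3
    e=(Rtool(YAW,0).inv()*R).as_rotvec()
    print('tongue box mm',np.round([c*d[0]+s*d[1],-s*d[0]+c*d[1],t[2]*1e3],2),'rot',np.round(e,4),'F',np.round(o['force'],1),'T',np.round(o['torque'],2),'t',o['time'])
E
python3 -c "from h import *;where()"
```

```text
tongue box mm [62.14  0.62 55.32] rot [0.1467 0.0015 0.0002] F [-0.8 -0.2 -2.9] T [-0.06 -0.31 -0.01] t 5.575
```

>>> {"fn": "apply_moves", "kwargs": {
  "deltas": [
    {"fingers": 0, "offset": [0, 0.01, 0.1], "angular": [0, 0, 0]},
    {"fingers": 0, "offset": [0, 0, 0], "angular": [0, 0, 0]}
  ]
}}

```text
time: 5.82
eef_pos: [0.6064, 0.1726, 0.0914]
ee_rot: [-2.1, -2.191, 0.159]
force: [0.5, 0.1, -2.3]
opening: 0.08
grip_force: 40.0
```

>>> {"fn": "apply_moves", "kwargs": {
  "deltas": [
    {"fingers": 0, "offset": [0, 0.01, 0.1], "angular": [0, 0, 0]},
    {"fingers": 0, "offset": [0, 0, 0], "angular": [0, 0, 0]}
  ]
}}

```text
time: 6.08
eef_pos: [0.6064, 0.1726, 0.091]
ee_rot: [-2.1, -2.191, 0.159]
force: [-2.8, -0.2, 5.1]
opening: 0.084
grip_force: 40.0
```

```bash
python3 -c "from h import *;where()"
```

```text
tongue box mm [62.17  0.7  53.95] rot [1.463e-01 1.600e-03 1.000e-04] F [-2.8 -0.2  5.1] T [-0.21  0.32 -0.05] t 6.075
```

Seat contact came at the expected height. Now I'll slide the tongue under the lip.

>>> {"fn": "apply_moves", "kwargs": {
  "deltas": [
    {"fingers": 0, "offset": [-0.05, 0, -0.12], "angular": [0, 0, 0]},
    {"fingers": 0, "offset": [0, 0.4, -0.06], "angular": [0, 0, 0]},
    {"fingers": 0, "offset": [0, 0.4, -0.06], "angular": [0, 0, 0]},
    {"fingers": 0, "offset": [0, 0, 0], "angular": [0, 0, 0]}
  ]
}}

```text
time: 6.58
eef_pos: [0.6149, 0.1723, 0.0913]
ee_rot: [-2.1, -2.191, 0.16]
force: [0.2, 0.1, -2.1]
opening: 0.077
grip_force: 40.0
```

>>> {"fn": "apply_moves", "kwargs": {
  "deltas": [
    {"fingers": 0, "offset": [0, 0.3, -0.045], "angular": [0, 0, 0]},
    {"fingers": 0, "offset": [0, 0.2, -0.03], "angular": [0, 0, 0]},
    {"fingers": 0, "offset": [0, 0, 0], "angular": [0, 0, 0]}
  ]
}}

```text
time: 6.95
eef_pos: [0.6197, 0.1726, 0.0914]
ee_rot: [-2.1, -2.191, 0.16]
force: [0.1, -0.4, -3.3]
opening: 0.084
grip_force: 40.0
```

```bash
python3 -c "from h import *;where()"
```

```text
tongue box mm [75.44  0.12 54.33] rot [1.469e-01 1.500e-03 1.000e-04] F [ 0.1 -0.4 -3.3] T [-0.02 -0.2  -0.  ] t 6.95
```

>>> {"fn": "apply_moves", "kwargs": {
  "deltas": [
    {"fingers": 0, "offset": [0, 0.2, -0.03], "angular": [0, 0, 0]},
    {"fingers": 0, "offset": [0, 0, 0], "angular": [0, 0, 0]}
  ]
}}

```text
time: 7.2
eef_pos: [0.6217, 0.1727, 0.0915]
ee_rot: [-2.1, -2.191, 0.159]
force: [-0.4, -1.5, -3.4]
opening: 0.088
grip_force: 40.0
```

```bash
python3 -c "from h import *;where()"
```

```text
tongue box mm [77.49  0.13 54.46] rot [1.467e-01 1.500e-03 1.000e-04] F [-0.4 -1.5 -3.4] T [ 0.01 -0.23  0.07] t 7.2
```

>>> {"fn": "apply_moves", "kwargs": {
  "deltas": [
    {"fingers": 0, "offset": [0, 0.2, -0.03], "angular": [0, 0, 0]},
    {"fingers": 0, "offset": [0, 0, 0], "angular": [0, 0, 0]}
  ]
}}

```text
time: 7.45
eef_pos: [0.6238, 0.1728, 0.0915]
ee_rot: [-2.1, -2.191, 0.16]
force: [0.3, -0.4, -2.3]
opening: 0.083
grip_force: 40.0
```

>>> {"fn": "apply_moves", "kwargs": {
  "deltas": [
    {"fingers": 0, "offset": [0, 0.1, -0.015], "angular": [0, 0, 0]},
    {"fingers": 0, "offset": [0, 0, 0], "angular": [0, 0, 0]}
  ]
}}

```text
time: 7.7
eef_pos: [0.6247, 0.1728, 0.0916]
ee_rot: [-2.1, -2.191, 0.159]
force: [0.4, -0.3, -1.9]
opening: 0.085
grip_force: 40.0
```

>>> {"fn": "apply_moves", "kwargs": {
  "deltas": [
    {"fingers": 0, "offset": [0, 0.1, -0.015], "angular": [0, 0, 0]},
    {"fingers": 0, "offset": [0, 0, 0], "angular": [0, 0, 0]}
  ]
}}

```text
time: 7.95
eef_pos: [0.6257, 0.1729, 0.0915]
ee_rot: [-2.1, -2.191, 0.16]
force: [0.5, -0.3, -3.0]
opening: 0.082
grip_force: 40.0
```

```bash
python3 -c "from h import *;where()"
```

```text
tongue box mm [81.49  0.15 54.44] rot [0.1468 0.0015 0.0002] F [ 0.5 -0.3 -3. ] T [-0.04 -0.23 -0.03] t 7.95
```

>>> {"fn": "apply_moves", "kwargs": {
  "deltas": [
    {"fingers": 0, "offset": [0, 0.1, -0.015], "angular": [0, 0, 0]},
    {"fingers": 0, "offset": [0, 0, 0], "angular": [0, 0, 0]}
  ]
}}

```text
time: 8.2
eef_pos: [0.6267, 0.1729, 0.0915]
ee_rot: [-2.1, -2.191, 0.16]
force: [0.4, -0.1, -2.8]
opening: 0.083
grip_force: 40.0
```

>>> {"fn": "apply_moves", "kwargs": {
  "deltas": [
    {"fingers": 0, "offset": [0, 0.1, -0.015], "angular": [0, 0, 0]},
    {"fingers": 0, "offset": [0, 0, 0], "angular": [0, 0, 0]}
  ]
}}

```text
time: 8.45
eef_pos: [0.6276, 0.173, 0.0915]
ee_rot: [-2.1, -2.191, 0.16]
force: [-2.1, 1.0, -2.3]
opening: 0.084
grip_force: 40.0
```

```bash
python3 -c "from h import *;where()"
```

```text
tongue box mm [83.35  0.16 54.42] rot [1.472e-01 1.500e-03 1.000e-04] F [-2.1  1.  -2.3] T [-0.02  0.02  0.  ] t 8.45
```

The stop wall is at a reading of 83.4, so the real box is about 1.4 mm further back than my model. I'll back off to mid-play and rotate the cover down.

```bash
sed -i 's/O=np.array(\[.607,.172\])/O=np.array([.6084,.172])/' h.py; python3 - <<'E'
from h import *
where()
p,R=plan(*tcp((79.8,.1,54.4),.147),n=1)
p,R=plan(*tcp((79.8,.1,54.4),.05),p,R,n=4)
p,R=plan(*tcp((79.8,.1,54.2),.0),p,R,n=4)
E
```

```text
tongue box mm [81.96  0.22 54.42] rot [1.472e-01 1.500e-03 1.000e-04] F [-2.1  1.  -2.3] T [-0.02  0.02  0.  ] t 8.45
  off [-0.01, -0.21, 0.04] ang [-0.0002, -0.0015, -0.0]
  --
  off [-0.0, -0.06, 0.17] ang [-0.0242, 0.0, 0.0]
  off [-0.0, -0.06, 0.17] ang [-0.0242, 0.0, 0.0]
  off [-0.0, -0.07, 0.16] ang [-0.0242, 0.0, 0.0]
  off [-0.0, -0.07, 0.16] ang [-0.0242, 0.0, 0.0]
  --
  off [-0.0, -0.03, 0.09] ang [-0.0125, 0.0, -0.0]
  off [-0.0, -0.03, 0.09] ang [-0.0125, 0.0, -0.0]
  off [-0.0, -0.03, 0.09] ang [-0.0125, 0.0, -0.0]
  off [-0.0, -0.04, 0.09] ang [-0.0125, 0.0, -0.0]
  --
```

>>> {"fn": "apply_moves", "kwargs": {
  "deltas": [
    {"fingers": 0, "offset": [0, -0.21, 0.04], "angular": [0, 0, 0]},
    {"fingers": 0, "offset": [0, -0.06, 0.17], "angular": [-0.0242, 0, 0]},
    {"fingers": 0, "offset": [0, -0.06, 0.17], "angular": [-0.0242, 0, 0]},
    {"fingers": 0, "offset": [0, 0, 0], "angular": [0, 0, 0]}
  ]
}}

```text
time: 8.95
eef_pos: [0.6236, 0.1729, 0.0884]
ee_rot: [-2.125, -2.217, 0.107]
force: [0.0, 0.2, -3.1]
opening: 0.082
grip_force: 40.0
```

>>> {"fn": "apply_moves", "kwargs": {
  "deltas": [
    {"fingers": 0, "offset": [0, -0.07, 0.16], "angular": [-0.0242, 0, 0]},
    {"fingers": 0, "offset": [0, -0.07, 0.16], "angular": [-0.0242, 0, 0]},
    {"fingers": 0, "offset": [0, 0, 0], "angular": [0, 0, 0]}
  ]
}}

```text
time: 9.32
eef_pos: [0.622, 0.1728, 0.0852]
ee_rot: [-2.149, -2.242, 0.054]
force: [-0.2, 0.1, -2.9]
opening: 0.082
grip_force: 40.0
```

```bash
python3 -c "from h import *;where()"
```

```text
tongue box mm [79.63  0.22 54.41] rot [0.0496 0.0014 0.0001] F [-0.2  0.1 -2.9] T [-0.01 -0.15 -0.  ] t 9.325
```

>>> {"fn": "apply_moves", "kwargs": {
  "deltas": [
    {"fingers": 0, "offset": [0, -0.03, 0.09], "angular": [-0.0125, 0, 0]},
    {"fingers": 0, "offset": [0, 0, 0], "angular": [0, 0, 0]}
  ]
}}

```text
time: 9.57
eef_pos: [0.6219, 0.1727, 0.0843]
ee_rot: [-2.155, -2.249, 0.04]
force: [-0.2, -0.6, -3.1]
opening: 0.082
grip_force: 40.0
```

>>> {"fn": "apply_moves", "kwargs": {
  "deltas": [
    {"fingers": 0, "offset": [0, -0.03, 0.09], "angular": [-0.0125, 0, 0]},
    {"fingers": 0, "offset": [0, 0, 0], "angular": [0, 0, 0]}
  ]
}}

```text
time: 9.82
eef_pos: [0.6215, 0.1727, 0.0835]
ee_rot: [-2.161, -2.255, 0.026]
force: [0.5, 0.1, -2.4]
opening: 0.084
grip_force: 40.0
```

```bash
python3 -c "from h import *;where()"
```

```text
tongue box mm [79.97  0.18 54.31] rot [0.0246 0.0014 0.0002] F [ 0.5  0.1 -2.4] T [-0.07 -0.11 -0.02] t 9.825
```

>>> {"fn": "apply_moves", "kwargs": {
  "deltas": [
    {"fingers": 0, "offset": [0, -0.03, 0.09], "angular": [-0.0125, 0, 0]},
    {"fingers": 0, "offset": [0, 0, 0], "angular": [0, 0, 0]}
  ]
}}

```text
time: 10.07
eef_pos: [0.6212, 0.1727, 0.0826]
ee_rot: [-2.167, -2.261, 0.012]
force: [0.3, 0.6, -2.6]
opening: 0.082
grip_force: 40.0
```

>>> {"fn": "apply_moves", "kwargs": {
  "deltas": [
    {"fingers": 0, "offset": [0, -0.03, 0.09], "angular": [-0.0125, 0, 0]},
    {"fingers": 0, "offset": [0, 0, 0], "angular": [0, 0, 0]}
  ]
}}

```text
time: 10.32
eef_pos: [0.6209, 0.1728, 0.0818]
ee_rot: [-2.173, -2.268, -0.002]
force: [1.3, 0.4, -0.6]
opening: 0.082
grip_force: 40.0
```

>>> {"fn": "apply_moves", "kwargs": {
  "deltas": [
    {"fingers": 0, "offset": [0, 0, 0.03], "angular": [0, 0, 0]},
    {"fingers": 0, "offset": [0, 0, 0], "angular": [0, 0, 0]}
  ]
}}

```text
time: 10.58
eef_pos: [0.621, 0.1728, 0.0817]
ee_rot: [-2.173, -2.267, -0.002]
force: [-4.0, -0.0, 5.0]
opening: 0.086
grip_force: 40.0
```

```bash
python3 -c "from h import *;where()"
```

```text
tongue box mm [80.08  0.27 54.25] rot [-0.0001  0.0016  0.0002] F [-4. -0.  5.] T [-0.16  0.57  0.04] t 10.575
```

It's seated, with light contact on the front edge. I'll release and rise straight up.

>>> {"fn": "apply_moves", "kwargs": {
  "deltas": [
    {"fingers": 0.4, "offset": [0, 0, 0], "angular": [0, 0, 0]},
    {"fingers": 0.4, "offset": [0, 0, 0], "angular": [0, 0, 0]},
    {"fingers": 0.4, "offset": [0, 0, 0], "angular": [0, 0, 0]},
    {"fingers": 0.4, "offset": [0, 0, -4], "angular": [0, 0, 0]},
    {"fingers": 0.4, "offset": [0, 0, -5], "angular": [0, 0, 0]}
  ]
}}

```text
time: 11.2
eef_pos: [0.6205, 0.1725, 0.1714]
ee_rot: [-2.172, -2.266, 0.001]
force: [0.1, -0.3, -0.2]
opening: 0.399
grip_force: 0.0
```

>>> {"fn": "apply_moves", "kwargs": {
  "deltas": [
    {"fingers": 0, "offset": [-5.5, 0, -2], "angular": [0, 0, 0]},
    {"fingers": 0, "offset": [-5.5, -4, 0], "angular": [0, 0, 0]},
    {"fingers": 0, "offset": [-5.5, -5.5, 0], "angular": [0, 0, 0]},
    {"fingers": 0, "offset": [-3, -5, 0], "angular": [0, 0, 0]},
    {"fingers": 0, "offset": [0, 0, 0], "angular": [0, 0, 0]}
  ]
}}

```text
time: 11.82
eef_pos: [0.4956, -0.0142, 0.1914]
ee_rot: [-2.176, -2.265, -0.001]
force: [-0.1, 1.1, -0.1]
opening: 0.005
grip_force: 0.0
```

```bash
python3 - <<'E'
from h import *
where(); print(r.get_obs()['eef_pos'])
a=r.camera("top");b=r.camera("side")
cv2.imwrite("pics/t2.png",a[:,:,::-1]);cv2.imwrite("pics/s2.png",b[:,:,::-1])
A=cv2.resize(a[155:285,200:300],(400,520),interpolation=cv2.INTER_CUBIC);B=cv2.resize(b[270:400,190:370],(400,289),interpolation=cv2.INTER_CUBIC)
m=np.zeros((520,800,3),np.uint8);m[:,:400]=A;m[:289,400:]=B;cv2.imwrite("pics/m3.png",m[:,:,::-1])
f=lambda n,*q:np.round(proj(n,[W(*x) for x in q]),1).tolist()
print('knob axis pred top/side',f("top",(-105,0,90)),f("side",(-105,0,90)))
E
```

```text
tongue box mm [ -53.14 -181.32  163.84] rot [0.0002 0.0013 0.0028] F [-0.1  1.1 -0.1] T [-0.03 -0.09  0.02] t 11.825
[ 0.49562022 -0.01415605  0.19135007]
knob axis pred top/side [[248.2, 254.3]] [[333.6, 315.8]]
```

View pics/m3.png

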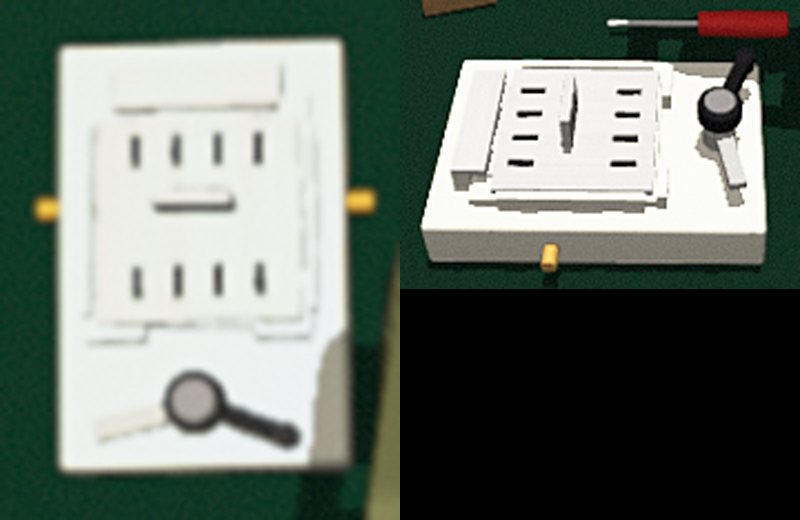

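The cover lies flat in its seat with the tongue under the lip, between the rims. In the crop the hub is at (194,400), which matches the prediction, and the lever tip is at (289,436). I'll plan a circular push with closed fingertips.

```bash
cat >> h.py <<'E'
A0=np.array([-105.,0])
def push(phi,rad=44,gap=0):
    a=np.radians(phi); u=np.array([np.cos(a),-np.sin(a)]); n=np.array([np.sin(a),np.cos(a)])*1.
    n=np.array([-u[1],u[0]])
    return A0+rad*u+(6+gap+abs(n[0])*12.5+abs(n[1])*8)*n
def boxpos():
    p=r.get_obs()['eef_pos']; c,s=np.cos(YAW),np.sin(YAW); d=(p[:2]-O)*1e3
    return np.array([c*d[0]+s*d[1],-s*d[0]+c*d[1],p[2]*1e3])
def rows(pts,cur=None):
    cur=boxpos() if cur is None else cur
    for q in pts:
        d=np.asarray(q)-cur; print('  ',[round(d[1]/10,2),round(d[0]/10,2),round(-d[2]/10,2)]); cur=np.asarray(q)
E
python3 - <<'E'
from h import *
tip=plane("top",[(272.2,264)],.088)[0];hub=plane("top",[(248.5,255)],.090)[0]
print('hub-pred mm',(hub-W(-105,0,90))*1e3); d=(tip-W(-105,0,88))[:2]
phi=-np.degrees(np.arctan2(d[1],d[0]))+np.degrees(YAW); print('phi',phi,'len',np.hypot(*d))
s=push(phi,gap=12); rows([(*s,150),(*s,90)])
e=[(*push(p),90) for p in np.arange(phi-8,phi+108,7.)]; print(len(e)); rows(e,np.array([*s,90]))
E
```

```text
hub-pred mm [-1.48103648e+00 -7.68554591e-01  8.32667268e-14]
phi 113.3090346050389 len 0.0587689905399471
   [np.float64(12.65), np.float64(2.56), np.float64(4.16)]
   [np.float64(0.0), np.float64(0.0), np.float64(6.0)]
17
   [np.float64(0.56), np.float64(-0.47), np.float64(-0.0)]
   [np.float64(-0.08), np.float64(-0.55), np.float64(-0.0)]
   [np.float64(-0.0), np.float64(-0.57), np.float64(-0.0)]
   [np.float64(0.08), np.float64(-0.59), np.float64(-0.0)]
   [np.float64(0.16), np.float64(-0.59), np.float64(-0.0)]
   [np.float64(0.25), np.float64(-0.58), np.float64(-0.0)]
   [np.float64(0.34), np.float64(-0.55), np.float64(-0.0)]
   [np.float64(0.43), np.float64(-0.51), np.float64(-0.0)]
   [np.float64(0.51), np.float64(-0.45), np.float64(-0.0)]
   [np.float64(0.58), np.float64(-0.37), np.float64(-0.0)]
   [np.float64(0.64), np.float64(-0.29), np.float64(-0.0)]
   [np.float64(0.58), np.float64(-0.19), np.float64(-0.0)]
   [np.float64(0.41), np.float64(-0.14), np.float64(-0.0)]
   [np.float64(0.44), np.float64(-0.11), np.float64(-0.0)]
   [np.float64(0.48), np.float64(-0.06), np.float64(-0.0)]
   [np.float64(0.5), np.float64(-0.0), np.float64(-0.0)]
   [np.float64(0.52), np.float64(0.06), np.float64(-0.0)]
```

>>> {"fn": "apply_moves", "kwargs": {
  "deltas": [
    {"fingers": 0, "offset": [4.3, 0.86, 1.4], "angular": [0, 0, 0]},
    {"fingers": 0, "offset": [4.3, 0.86, 1.4], "angular": [0, 0, 0]},
    {"fingers": 0, "offset": [4.05, 0.84, 1.36], "angular": [0, 0, 0]},
    {"fingers": 0, "offset": [0, 0, 3], "angular": [0, 0, 0]},
    {"fingers": 0, "offset": [0, 0, 3], "angular": [0, 0, 0]}
  ]
}}

```text
time: 12.55
eef_pos: [0.5187, 0.1167, 0.0884]
ee_rot: [-2.171, -2.27, -0.002]
force: [0.1, -0.2, 0.1]
opening: 0.007
grip_force: 0.0
```

>>> {"fn": "apply_moves", "kwargs": {
  "deltas": [
    {"fingers": 0, "offset": [0.56, -0.47, 0], "angular": [0, 0, 0]},
    {"fingers": 0, "offset": [-0.08, -0.55, 0], "angular": [0, 0, 0]},
    {"fingers": 0, "offset": [0, -0.57, 0], "angular": [0, 0, 0]},
    {"fingers": 0, "offset": [0.08, -0.59, 0], "angular": [0, 0, 0]}
  ]
}}

```text
time: 13.05
eef_pos: [0.4961, 0.1197, 0.0906]
ee_rot: [2.174, 2.268, 0.004]
force: [1.6, -0.2, 0.2]
opening: 0.007
grip_force: 0.7
```

```bash
python3 -c "
from h import *
print(boxpos(),r.get_obs()['force']); print([push(p) for p in (119,126,133)])"
```

```text
[-114.45519815  -47.45342614   90.63314875] [ 1.59364643 -0.22610927  0.18596929]
[array([-108.12971726,  -48.57274838]), array([-114.02286685,  -47.83149452]), array([-119.94357147,  -46.22730245])]
```

Pushing with light force, as expected. Continuing the sweep.

>>> {"fn": "apply_moves", "kwargs": {
  "deltas": [
    {"fingers": 0, "offset": [0.16, -0.59, 0], "angular": [0, 0, 0]},
    {"fingers": 0, "offset": [0.25, -0.58, 0], "angular": [0, 0, 0]},
    {"fingers": 0, "offset": [0.34, -0.55, 0], "angular": [0, 0, 0]},
    {"fingers": 0, "offset": [0.43, -0.51, 0], "angular": [0, 0, 0]},
    {"fingers": 0, "offset": [0.51, -0.45, 0], "angular": [0, 0, 0]}
  ]
}}

```text
time: 13.68
eef_pos: [0.4681, 0.1358, 0.0897]
ee_rot: [-2.173, -2.267, -0.002]
force: [1.9, -0.2, -0.7]
opening: 0.003
grip_force: 0.8
```

>>> {"fn": "apply_moves", "kwargs": {
  "deltas": [
    {"fingers": 0, "offset": [0.58, -0.37, 0], "angular": [0, 0, 0]},
    {"fingers": 0, "offset": [0.64, -0.29, 0], "angular": [0, 0, 0]},
    {"fingers": 0, "offset": [0.58, -0.19, 0], "angular": [0, 0, 0]},
    {"fingers": 0, "offset": [0.41, -0.14, 0], "angular": [0, 0, 0]},
    {"fingers": 0, "offset": [0.44, -0.11, 0], "angular": [0, 0, 0]}
  ]
}}

```text
time: 14.3
eef_pos: [0.4562, 0.1616, 0.0897]
ee_rot: [-2.173, -2.267, -0.001]
force: [1.0, -1.7, -0.8]
opening: 0.005
grip_force: 0.9
```

```bash
python3 -c "
from h import *
o=r.get_obs();print(boxpos(),o['force'],o['torque'],push(203))
rows([(*push(p),90) for p in np.arange(208,266,5.)])"
```

```text
[-152.50294539   -3.86871371   89.66630206] [ 0.96795752 -1.67173151 -0.77151261] [-0.43627694 -0.28016922 -0.02221772] [-152.63234471    0.3946333 ]
   [np.float64(0.78), np.float64(-0.02), np.float64(-0.03)]
   [np.float64(0.37), np.float64(0.02), np.float64(-0.0)]
   [np.float64(0.37), np.float64(0.05), np.float64(-0.0)]
   [np.float64(0.38), np.float64(0.09), np.float64(-0.0)]
   [np.float64(0.38), np.float64(0.13), np.float64(-0.0)]
   [np.float64(0.37), np.float64(0.17), np.float64(-0.0)]
   [np.float64(0.36), np.float64(0.21), np.float64(-0.0)]
   [np.float64(0.35), np.float64(0.25), np.float64(-0.0)]
   [np.float64(0.33), np.float64(0.29), np.float64(-0.0)]
   [np.float64(0.31), np.float64(0.33), np.float64(-0.0)]
   [np.float64(0.28), np.float64(0.37), np.float64(-0.0)]
   [np.float64(0.24), np.float64(0.4), np.float64(-0.0)]
```

>>> {"fn": "apply_moves", "kwargs": {
  "deltas": [
    {"fingers": 0, "offset": [0.78, -0.02, 0], "angular": [0, 0, 0]},
    {"fingers": 0, "offset": [0.37, 0.02, 0], "angular": [0, 0, 0]},
    {"fingers": 0, "offset": [0.37, 0.05, 0], "angular": [0, 0, 0]},
    {"fingers": 0, "offset": [0.38, 0.09, 0], "angular": [0, 0, 0]}
  ]
}}

```text
time: 14.8
eef_pos: [0.4568, 0.1801, 0.0896]
ee_rot: [-2.173, -2.268, 0.001]
force: [-0.2, -8.7, 0.3]
opening: 0.006
grip_force: 3.3
```

>>> {"fn": "apply_moves", "kwargs": {
  "deltas": [
    {"fingers": 0, "offset": [0.38, 0.13, 0], "angular": [0, 0, 0]},
    {"fingers": 0, "offset": [0.37, 0.17, 0], "angular": [0, 0, 0]},
    {"fingers": 0, "offset": [0.36, 0.21, 0], "angular": [0, 0, 0]},
    {"fingers": 0, "offset": [0.35, 0.25, 0], "angular": [0, 0, 0]}
  ]
}}

```text
time: 15.3
eef_pos: [0.4635, 0.195, 0.0894]
ee_rot: [-2.173, -2.267, 0.002]
force: [-2.4, -5.7, -0.5]
opening: 0.007
grip_force: 2.4
```

>>> {"fn": "apply_moves", "kwargs": {
  "deltas": [
    {"fingers": 0, "offset": [0.33, 0.29, 0], "angular": [0, 0, 0]},
    {"fingers": 0, "offset": [0.31, 0.33, 0], "angular": [0, 0, 0]},
    {"fingers": 0, "offset": [0.28, 0.37, 0], "angular": [0, 0, 0]},
    {"fingers": 0, "offset": [0, 0, 0], "angular": [0, 0, 0]}
  ]
}}

```text
time: 15.8
eef_pos: [0.4729, 0.2049, 0.0893]
ee_rot: [-2.172, -2.267, 0.001]
force: [-1.8, -2.8, 0.3]
opening: 0.003
grip_force: 1.7
```

```bash
python3 -c "
from h import *
o=r.get_obs();print(boxpos(),o['force'],push(258),push(263))
b=r.camera('side');cv2.imwrite('pics/s4.png',cv2.resize(b[230:390,190:390],(800,600),interpolation=cv2.INTER_CUBIC)[:,:,::-1])"
```

```text
[-134.01378408   38.68659523   89.31970577] [-1.77215802 -2.82298554  0.30506232] [-133.60360568   38.9031021 ] [-129.59956389   41.30998567]
```

View pics/s4.png

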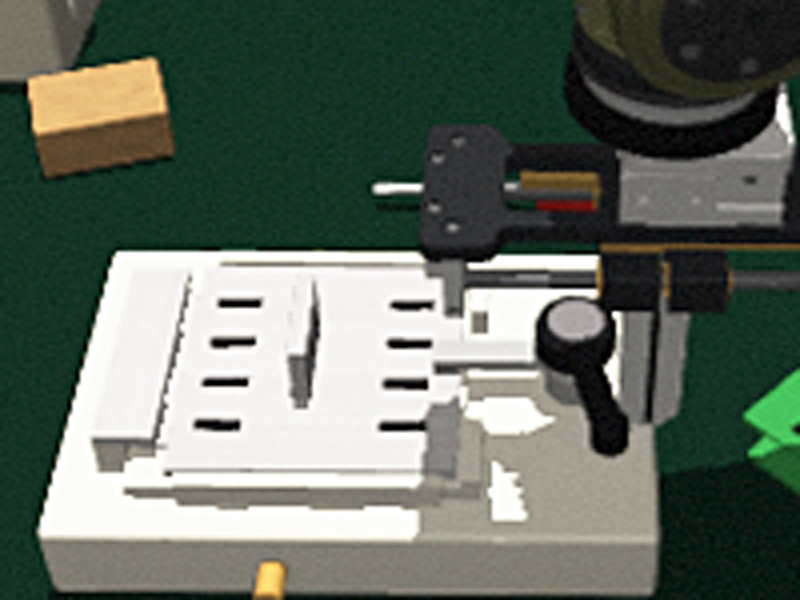

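The side view shows the dog lying over the cover's front edge, ending at about (435,350). The lever is past the left of the hub, with its tip at (608,430) in the crop. I'll compute the slip angle.

```bash
python3 -c "
from h import *
t=plane('side',[(190+608/4,230+428/3.75)],.088)[0];h=plane('side',[(190+576/4,230+318/3.75)],.09)[0];print('hub err',h-W(-105,0,90))
d=(t-h)[:2];phi=-np.degrees(np.arctan2(d[1],d[0]))%360+np.degrees(YAW);print(phi,np.hypot(*d),'slip rad',np.radians(phi-106)-1.9)
rows([(*push(p),90) for p in (261,265,269)])"
```

```text
hub err [-6.55983650e-04 -2.21749323e-03 -2.77555756e-17]
258.3931931293728 0.061460073919517355 slip rad 0.7597629777351558
   [np.float64(0.17), np.float64(0.27), np.float64(-0.06)]
   [np.float64(0.18), np.float64(0.33), np.float64(-0.0)]
   [np.float64(0.15), np.float64(0.35), np.float64(-0.0)]
```

Slip is about 0.75 rad, well past the first click. I'll back off the lever, rise clear and check.

>>> {"fn": "apply_moves", "kwargs": {
  "deltas": [
    {"fingers": 0, "offset": [-0.4, -1.5, 0], "angular": [0, 0, 0]},
    {"fingers": 0, "offset": [0, 0, -5], "angular": [0, 0, 0]},
    {"fingers": 0, "offset": [0, 0, -5], "angular": [0, 0, 0]},
    {"fingers": 0, "offset": [-5.5, -1, 0], "angular": [0, 0, 0]},
    {"fingers": 0, "offset": [-5.5, 0, 0], "angular": [0, 0, 0]}
  ]
}}

```text
time: 16.48
eef_pos: [0.453, 0.0892, 0.1903]
ee_rot: [-2.172, -2.27, -0.004]
force: [0.3, 0.1, 0.2]
opening: 0.007
grip_force: 0.0
```

>>> {"fn": "apply_moves", "kwargs": {
  "deltas": [
    {"fingers": 0, "offset": [-5.5, 0, 0], "angular": [0, 0, 0]},
    {"fingers": 0, "offset": [-5.5, 0, 0], "angular": [0, 0, 0]},
    {"fingers": 0, "offset": [-3, 0, 0], "angular": [0, 0, 0]},
    {"fingers": 0, "offset": [0, 0, 0], "angular": [0, 0, 0]},
    {"fingers": 0, "offset": [0, 0, 0], "angular": [0, 0, 0]}
  ]
}}

```text
time: 17.1
eef_pos: [0.4593, -0.0494, 0.1894]
ee_rot: [-2.173, -2.267, -0.002]
force: [0.7, 0.1, -0.4]
opening: 0.002
grip_force: 0.0
```

```bash
python3 -c "
from h import *
print(r.get_obs()['force'],r.get_obs()['time'])
a=r.camera('top');b=r.camera('side')
A=cv2.resize(a[155:285,200:300],(400,520),interpolation=cv2.INTER_CUBIC);B=cv2.resize(b[270:400,190:370],(400,289),interpolation=cv2.INTER_CUBIC)
m=np.zeros((520,800,3),np.uint8);m[:,:400]=A;m[:289,400:]=B;cv2.imwrite('pics/m5.png',m[:,:,::-1])"
```

```text
[ 0.72697736  0.08963356 -0.37893701] 17.1
```

View pics/m5.png

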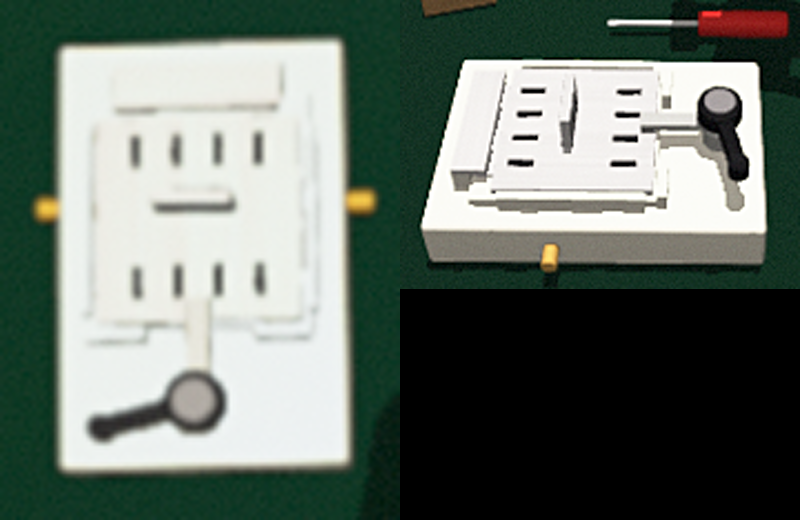

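The final view shows the dog over the cover's front edge, ending at (197,300). The lever tip is at (101,427), which is about 256° clockwise of the box's +x, so the slip is about 0.7 rad. The arm is clear of everything, so I'm handing in.

```bash
python3 -c "
from station import r
print(r.sign_off())"
```

```text
the job is handed in; nothing more can be done
None
```

The cover is hooked under the lip and flat in its seat, the dog lies across its front edge with about 0.7 rad (40°) of clutch slip, the arm is clear, and the job was handed in at about 17 s.

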